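# Free the drying peg of tape rolls and hang the rinsed cup on it

## Task

Two rolls of tape have been parked on a drying peg: slide them straight up off it one at a time, the narrow one first, and lay both flat, side by side, on the floor of the plywood tape tray. Then take the rinsed steel cup that lies draining in the sloping cradle and put it upside down over the freed peg, so that its rim rests level on the slats. Set things down, do not drop them, and leave the other drying cup, the jar, the tin and the brush where they are.

Things in the scene. Friction and masses are not known exactly. Their poses are not given: they have to be found in the camera images.
- stand: The drying stand that holds the tape rolls; fixed. Square wooden base 104 x 104 mm, 22 mm high, with three slats on top and one round upright wooden peg at its centre: 32 mm diameter, 60 mm tall above the slats (its top at 82 mm above the table), its last 7 mm tapering to 20 mm. Origin: centre of the underside, z up.
- stand_foot (a point): The foot of that peg: on the peg's axis, at the level of the slats' tops (22 mm above the table). z up.
- other_stand: A second, identical fixed drying stand; a cup already dries on its peg. Origin: centre of the underside.
- narrow_roll: The narrow tape roll, the upper of the two: cream paper tape on a cardboard core, 60 mm outer diameter, 39 mm bore, 24 mm high, about 80 g. Origin at its very centre (12 mm from either face), z along its axis. It starts lying loose on the wide roll, around the peg.
- wide_roll: The wide tape roll, the lower of the two: 66 mm outer diameter, 39 mm bore, 30 mm high, about 120 g. Origin at its very centre (15 mm from either face), z along its axis. It starts resting on the slats, around the peg.
- tape_tray: Shallow open plywood tray, fixed, 220 mm along its own x, 150 mm along its own y, walls 5 mm thick and 16 mm high outside. Origin: centre of the underside, z up.
- tape_tray_in (a point): Centre of the tray's inner floor (5 mm above the table), axes as the tray's; the floor measures 210 mm along x by 140 mm along y.
- cup: The rinsed cup: straight-sided plain steel, 58 mm outer diameter, 78 mm tall, wall 2.5 mm, closed end 4 mm thick, about 90 g. Origin: centre of the outside of its closed end; z along its axis to the mouth. It starts lying loose on the cradle, mouth away from the robot and 25 degrees (0.436 rad) below level, the middle of its axis 76 mm above the table.
- cup_rim (a point): Centre of that cup's mouth, in the plane of the rim (78 mm from the cup's origin along its z).
- cradle: Small fixed wooden draining cradle under that cup, 46 mm wide, so fingers can pass down either side of the cup. Two dowels 12 mm thick slope down 25 degrees towards its x; a cross bar at their lower end stops the rim, reaching 7 mm in from the cup's outside. The cup lifts straight up. Origin: on the table below the middle of the cup; x: horizontal direction of the mouth, z up.
- other_cup: An identical steel cup already upside down on the other stand's peg; leave it. Origin: centre of the outside of its closed end (now on top, 100 mm above the table), z pointing to its mouth (down).
- paint_jar: Bystander: white jar with black cap, 64 mm diameter, 85 mm tall, beyond the stands. Origin: centre of the underside.
- varnish_tin: Bystander: round tin, 72 mm diameter, 75 mm tall, beyond the stands. Origin: centre of the underside.
- brush: Bystander: paint brush lying on the table between the robot and the stands, less than 30 mm high. Origin on its underside, x along it.
Not all that is in view belongs to the job. Leave any green look-alike of the wide_roll alone. What is shaped like the cup but red is not meant.

How it is judged:
By the outcome, as a careful person would: the job done as asked, in the order asked, and still so for the second after the job is handed in, with the robot touching nothing.
It also fails if it takes over 72 s, if anything falls off the work surface, if the arm or the gripper's body presses on something with over 40 N, if the wrist force passes 120 N, or if a joint passes its speed limit or range.

## Robot

A 6-joint arm with a two-finger parallel gripper is mounted at the origin on the work surface. World frame = base frame: x ahead of the robot, y to its left, z up, the work surface at z = 0. Lengths are in mm, angles in rad, forces in N, time in s.
With the tool pointing down it reaches from about 400 to 925 mm from the base axis. Payload 12.5 kg.
Tool frame: the origin (TCP) lies at the very end of the fingers, on their centre line; the grasp point (between the pads) lies behind it (env.grip_depth is the z of the grasp point in the tool frame, in mm); z points along the fingers, y is the line along which they close (so a half turn about z gives the same grasp; the last joint's range is limited). The gripper opens to 95 mm and grips with 3 to 60 N. Pads are 20 mm wide; open, the fingers measure 119 mm over their backs; the gripper's body (75 mm by 180 mm) begins 59 mm behind the grasp point.
Start: joints at [1.115, 0.491, 1.559, -0, 1.092, -0.106], TCP at [214.178, 587.175, 214.661] pointing down, gripper open.
Joint ranges: [-3.1, 3.1], [-0.84, 2.19], [0.05, 2.79], [-1.13, 4.28], [0.06, 2.93], [-2.69, 2.69]. Speed limits (rad/s): [2.22, 2.22, 2.79, 3.14, 3.14, 3.14].

## Interface

Orientations are given as [roll, pitch, yaw] about the fixed x, y, z axes, in that order (R = Rz(yaw) Ry(pitch) Rx(roll)).
In Python, from cell import env, optics gives the robot as it stands.
- The arm moves only by the tool step_arm, never from a script. Its argument "moves" is a list of rows, each an object of numbers: "tx", "ty", "tz": the shift along the tool's x, y, z in mm; "roll": the turn about the tool's z in rad. In form: [{"tx": .., "ty": .., "tz": .., "roll": ..}, ...]. A call has 1 to 12 rows; each row is the pose to reach, as a shift and turn from the pose commanded when the call began, along the tool's axes at that moment; what a row does not reach only later rows make up. A row lasts 1/12 s, in which the tool goes at most 41.7 mm and 7.16 degrees, less where a joint would pass 70% of its speed; a pose out of reach is approached as far as the arm can. A call with a gripper value outside its range is refused whole. "grip" is the finger opening in mm, from 0 to 95.1, set as the call begins (left out, the last holds). The fingers move at their own pace and stop on an object; the grip force is fixed at half the most. Time passes only in rows, so rows that repeat a pose let the fingers close. It gives the time, the measured TCP pose, the force, the opening and the grip force at its end, in the units of the state.
- env.state(): the state, without advancing time (a new reading comes with each control period).
- optics.read_camera(name): name is "scene" or "side" or "wrist"; returns a dict with "pixels" (420x560x3 uint8, blue, green, red), "mtx" (3x3 intrinsics, pixels), "view" (4x4, takes a point from world to camera coordinates). Camera axes: x right, y down, z forward; pixel columns grow to the right and rows downward; lengths in mm; the calibration is good to about 2 mm. A picture is of the moment at which its call begins. There is no depth.
- env.job_done(): hands the job in; it is judged then, once.
The state is a dict: "t": time; "joints": joint angles; "qvel": joint speeds; "tau": joint torques, N m; "eef_pos": TCP position; "tcp_rot": TCP orientation; "ft_force": force on the tool from outside, world axes, zero at the start; "moment": the same for the moment, N m; "opening": opening from 0.0 (shut) to 1.0 (fully open); "grip_force": force on a finger pad.
Only numpy, scipy, OpenCV 4.12 (cv2) and the standard library are available. Lean on these libraries where they do the work, as an engineer would, in place of code of your own. Each camera call takes 0.05 s, during which the arm holds its last target. There are 200 camera calls.

## Working session

There is one attempt and no reset: what is moved stays moved. The work goes in short steps, Python scripts to look and compute and a tool call to move; the robot and the scene stay as the last step left them, time stands still between calls to the robot, and variables do not carry over. Pictures are saved under pics/ and viewed, at most 10 in all, crops included, and the job is handed in when it is done.

Besides the shell and the picture viewer there is one more tool, called after "Call:" by a JSON object that holds its "name" and its "arguments", one argument or row to a line. step_arm: Moves the arm, as the interface text tells. Its arguments: {"type":"object","properties":{"moves":{"type":"array"},"grip":{"type":"number"}},"required":["moves"]}

```bash
ls; mkdir -p pics; cat > h.py <<'E'
import numpy as np, cv2, json
from cell import env, optics
def shot(name,fn):
    d=optics.read_camera(name); cv2.imwrite(f'pics/{fn}.png',d['pixels'])
    np.savez(f'pics/{fn}.npz',mtx=d['mtx'],view=d['view']); return d
def cam(fn):
    d=np.load(f'pics/{fn}.npz'); return d['mtx'],d['view']
def proj(fn,p):
    K,V=cam(fn); c=V[:3,:3]@np.array(p,float)+V[:3,3]; u=K@c; return u[:2]/u[2]
def ray(fn,uv):
    K,V=cam(fn); d=V[:3,:3].T@np.linalg.inv(K)@np.array([*uv,1.]); o=-V[:3,:3].T@V[:3,3]; return o,d/np.linalg.norm(d)
def onz(fn,uv,z):
    o,d=ray(fn,uv); return o+d*(z-o[2])/d[2]
def tri(obs):
    A=np.zeros((3,3));b=np.zeros(3)
    for fn,uv in obs:
        o,d=ray(fn,uv);P=np.eye(3)-np.outer(d,d);A+=P;b+=P@o
    x=np.linalg.solve(A,b); return x,[np.round(proj(fn,x)-uv,1) for fn,uv in obs]
E
python3 - <<'E'
from h import *
a=shot('scene','s0');b=shot('side','d0');c=shot('wrist','w0')
print(env.state(),env.grip_depth)
for n in('s0','d0','w0'):print(n,np.round(cam(n)[0],0).tolist(),np.round(ray(n,(280,210)),2).tolist())
E
```

```text
pics
{'t': 0.15, 'joints': array([ 1.11537222e+00,  4.91376716e-01,  1.55931085e+00,  1.11815839e-05,
        1.09170082e+00, -1.05633443e-01]), 'qvel': array([ 0.0001206 , -0.00114441, -0.00236736, -0.00100403, -0.00112448,
        0.00072599]), 'tau': array([ 2.03899246e-03, -6.12905788e+01, -2.58274394e+01,  6.92803343e-02,
        4.73426096e-02, -1.04861238e-04]), 'eef_pos': array([214.10511965, 586.99337106, 214.22308404]), 'tcp_rot': array([-3.14080241e+00, -9.37623860e-05,  2.79179680e+00]), 'ft_force': array([ 0.1186303 , -0.13061328,  0.01807549]), 'moment': array([ 0.02772169, -0.04561524,  0.01313645]), 'grip_force': 0.0, 'opening': 0.9993635923478039} -18.8
s0 [[394.0, 0.0, 285.0], [0.0, 394.0, 214.0], [0.0, 0.0, 1.0]] [[938.18, -501.37, 588.74], [-0.49, 0.63, -0.61]]
d0 [[524.0, 0.0, 272.0], [0.0, 524.0, 209.0], [0.0, 0.0, 1.0]] [[185.59, -858.04, 976.65], [0.3, 0.66, -0.69]]
w0 [[316.0, 0.0, 280.0], [0.0, 316.0, 214.0], [0.0, 0.0, 1.0]] [[151.56, 610.41, 384.53], [0.21, -0.08, -0.97]]
```

View pics/s0.png

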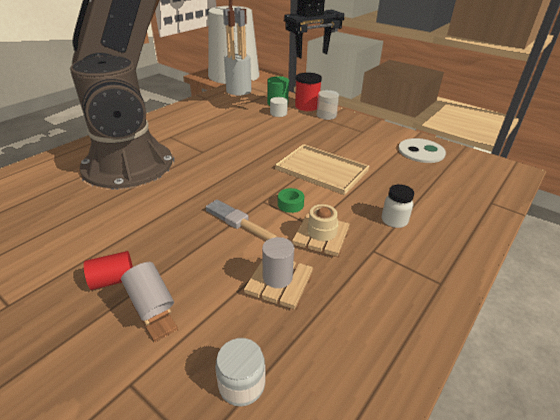

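View pics/d0.png

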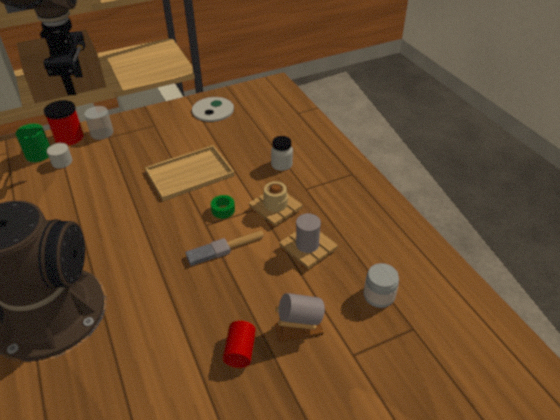

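Scene: the rolls sit on the stand peg at (322,220), with side (275,197). Look-alikes are:
- green roll at scene (291,200)
- other stand with its cup at (278,262)
- red cup at (108,270)

The steel cup in the cradle is at (148,292), side (301,310). The tray is at (322,167), side (189,172). By the description I choose the cream rolls and the grey cup in the cradle. I'll check the choice in one close crop.

```bash
cat >> h.py <<'E'
def tiles(specs,fn):
    # specs: (image, u0, v0, scale) -> 400x300 tiles, 2x2
    T=[]
    for n,u,v,s in specs:
        I=cv2.imread(f'pics/{n}.png')
        M=np.float32([[s,0,-s*u+(s-1)/2],[0,s,-s*v+(s-1)/2]])
        t=cv2.warpAffine(I,M,(400,300),flags=cv2.INTER_CUBIC)
        st=10 if s<7 else 5
        for k in range(0,int(400/s)+1,st):cv2.line(t,(int(k*s),0),(int(k*s),6 if k%20 else 12),(255,255,0),1)
        for k in range(0,int(300/s)+1,st):cv2.line(t,(0,int(k*s)),(6 if k%20 else 12,int(k*s)),(255,255,0),1)
        T.append(t)
    cv2.imwrite(f'pics/{fn}.png',np.vstack([np.hstack(T[:2]),np.hstack(T[2:])]))
E
python3 -c "
from h import *
tiles([('s0',285,195,5),('d0',240,170,5),('s0',90,250,4),('d0',255,275,5)],'c0')"
```

```text
(no output)
```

View pics/c0.png

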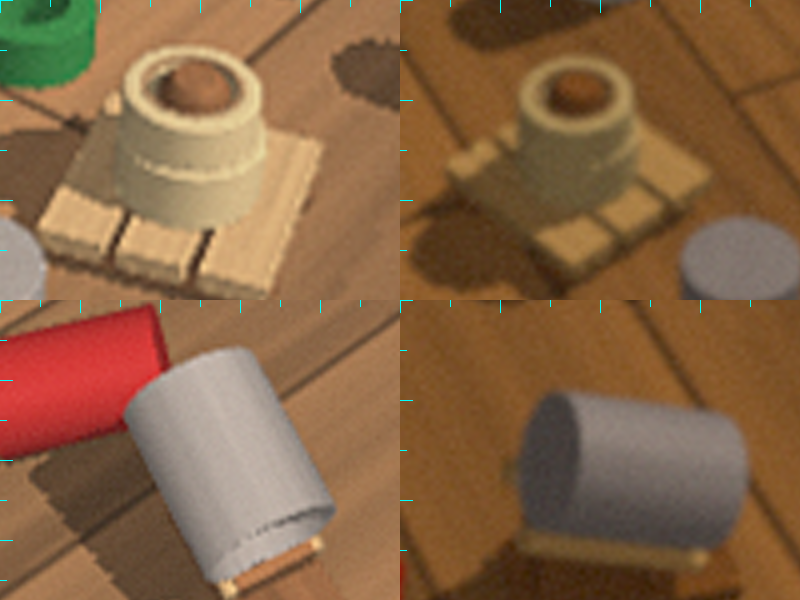

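The crop confirms it. Top left: the cream narrow roll (top ellipse centre about scene (323,212.6), side (275.2,188.6)) lies on the wide roll around the brown peg, and the green roll stands apart. Bottom: the grey cup lies on the cradle with its closed end at about side (284,307) and its rim towards scene (157,310); the red cup is beside it.

```bash
cat > m1.py <<'E'
from h import *
from scipy.optimize import minimize
print('narrow top',tri([('s0',(323,212.6)),('d0',(275.2,188.6))]))
print('closed',tri([('s0',(135.9,269.6)),('d0',(284.4,307.2))]))
print('rim',tri([('s0',(157.1,310.4)),('d0',(318,310.2))]))
# slat top corners: u=u0+(x-2)/5
S=lambda x,y:(285+(x-2)/5,195+(y-2)/5); D=lambda x,y:(240+(x-402)/5,170+(y-2)/5)
for n,f,pts in(('s0',S,[(40,228),(322,148),(270,290)]),('d0',D,[(447,170),(712,172),(575,272)])):
    print(n,[np.round(onz(n,f(*p),22)).tolist() for p in pts])
# tray corners, image estimates (outer top)
for n,pts in(('s0',[(275,165),(310,146),(370,165),(340,190)]),('d0',[(145,173),(216,150),(233,173),(163,195)])):
    print(n,[np.round(onz(n,p,16)).tolist() for p in pts])
# cup silhouette
def mask(n,c,box):
    I=cv2.imread(f'pics/{n}.png').astype(int); m=(np.ptp(I,axis=2)<28)&(I.sum(2)>60)
    M=np.zeros(m.shape,np.uint8);u0,v0,u1,v1=box;M[v0:v1,u0:u1]=m[v0:v1,u0:u1]
    M=cv2.morphologyEx(M,cv2.MORPH_OPEN,np.ones((3,3)))
    k,l,s,_=cv2.connectedComponentsWithStats(M); return (l==1+np.argmax(s[1:,4])).astype(np.uint8)
ms={'s0':mask('s0',0,(118,255,182,325)),'d0':mask('d0',0,(272,285,330,335))}
for k,m in ms.items():
    h=cv2.convexHull(cv2.findNonZero(m));ms[k]=h;print(k,cv2.boundingRect(h),m.sum())
def hull(n,p):
    x,y,z,yaw,t=p; a=np.array([np.cos(yaw)*np.cos(t),np.sin(yaw)*np.cos(t),-np.sin(t)])
    e1=np.array([-np.sin(yaw),np.cos(yaw),0]);e2=np.cross(a,e1);P=[]
    for s in(-39,39):
        for w in np.linspace(0,2*np.pi,60): P.append(proj(n,np.array([x,y,z])+s*a+29*(np.cos(w)*e1+np.sin(w)*e2)))
    return cv2.convexHull(np.float32(P))
def ras(h):
    o=np.zeros((420*4,560*4),np.uint8); cv2.fillConvexPoly(o,np.int32(np.round((h+.5)*4)),1); return o
R={k:ras(h) for k,h in ms.items()}
def cost(p): return sum(np.count_nonzero(R[k]!=ras(hull(k,p))) for k in R)
x0=tri([('s0',(146.5,290)),('d0',(301.2,308.7))])[0]
best=None
for yaw in np.linspace(-1.2,1.2,9):
    r=minimize(cost,[*x0,yaw,.436],method='Nelder-Mead',options=dict(initial_simplex=np.array([[*x0,yaw,.436]]+[[*(x0+d[:3]),yaw+d[3],.436+d[4]] for d in np.diag([8,8,8,.2,.1])])))
    print(round(yaw,2),r.fun,np.round(r.x,2))
E
python3 m1.py
```

```text
narrow top (array([605.76133781,  78.36148827,  76.13971778]), [array([-0.2,  0.4]), array([-0.1, -0.4])])
closed (array([ 459.95690765, -280.49843869,   94.94589971]), [array([-0.8,  1.3]), array([-0.6, -1.1])])
rim (array([ 530.80321163, -297.81302478,   61.923168  ]), [array([-0.3,  0.5]), array([-0.2, -0.4])])
s0 [[573.0, 18.0, 22.0], [640.0, 143.0, 22.0], [671.0, 48.0, 22.0]]
d0 [[542.0, 108.0, 22.0], [669.0, 46.0, 22.0], [571.0, 9.0, 22.0]]
s0 [[342.0, 245.0, 16.0], [353.0, 400.0, 16.0], [548.0, 418.0, 16.0], [548.0, 256.0, 16.0]]
d0 [[323.0, 364.0, 16.0], [546.0, 378.0, 16.0], [552.0, 253.0, 16.0], [343.0, 249.0, 16.0]]
s0 (122, 263, 51, 57) 1858
d0 (279, 294, 45, 30) 1129
-1.2 3826.0 [ 4.9382e+02 -2.8588e+02  7.2580e+01 -2.5000e-01  4.3000e-01]
-0.9 4209.0 [ 4.9388e+02 -2.8607e+02  7.1950e+01 -2.7000e-01  3.6000e-01]
-0.6 4081.0 [ 4.9435e+02 -2.8619e+02  7.2760e+01 -2.6000e-01  3.9000e-01]
-0.3 3296.0 [ 4.9341e+02 -2.8620e+02  7.4050e+01 -2.3000e-01  5.4000e-01]
0.0 3275.0 [ 4.9375e+02 -2.8630e+02  7.4330e+01 -2.1000e-01  5.7000e-01]
0.3 3299.0 [ 4.9373e+02 -2.8626e+02  7.4300e+01 -2.1000e-01  5.8000e-01]
0.6 4533.0 [ 4.9484e+02 -2.8667e+02  7.4890e+01 -1.9000e-01  6.8000e-01]
0.9 5904.0 [ 4.9442e+02 -2.8723e+02  7.7430e+01 -1.0000e-01  8.2000e-01]
1.2 6230.0 [ 4.9529e+02 -2.8822e+02  7.9710e+01 -7.0000e-02  9.1000e-01]
```

View pics/w0.png

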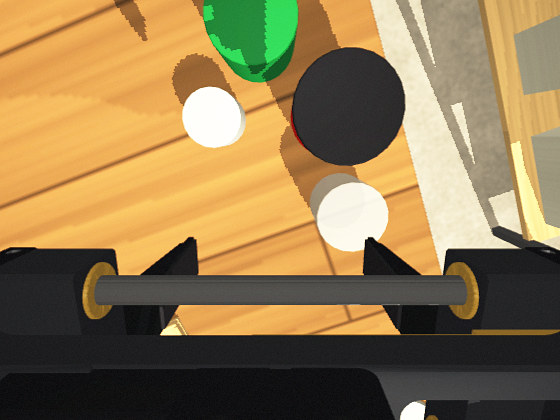

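The wrist view shows only the start corner's jars, at (348,215) and (212,117). The measured heights agree with the text: narrow top z 76, and the cup's middle near (494,-286.5,75), yaw about -0.24. Next I move to look at the tray closely.

Call:
{"name": "step_arm", "arguments": {
  "moves": [
    {"tx": -35,"ty": -15,"tz": -6},
    {"tx": -73,"ty": -32,"tz": -20},
    {"tx": -111,"ty": -49,"tz": -30},
    {"tx": -149,"ty": -66,"tz": -40},
    {"tx": -187,"ty": -83,"tz": -46},
    {"tx": -225,"ty": -99,"tz": -46},
    {"tx": -263,"ty": -116,"tz": -46},
    {"tx": -301,"ty": -133,"tz": -46},
    {"tx": -339,"ty": -150,"tz": -46},
    {"tx": -377,"ty": -166,"tz": -46},
    {"tx": -377,"ty": -166,"tz": -46},
    {"tx": -377,"ty": -166,"tz": -46}
  ]
}}

```text
validation failed for argument at $.mo...
```

```bash
python3 - <<'E'
from h import *
shot('wrist','w1');s=env.state();print(s['eef_pos'],s['tcp_rot'],s['t'])
E
```

```text
[214.09066116 587.04061937 214.28705965] [-3.14094560e+00 -7.46477797e-05  2.79183047e+00] 0.2
```

Call:
{"name": "step_arm", "arguments": {
  "moves": [
    {"tx": -35,"ty": -25,"tz": 6},
    {"tx": -70,"ty": -50,"tz": 15},
    {"tx": -100,"ty": -75,"tz": 22},
    {"tx": -130,"ty": -100,"tz": 30},
    {"tx": -160,"ty": -130,"tz": 38},
    {"tx": -190,"ty": -155,"tz": 45},
    {"tx": -220,"ty": -175,"tz": 50},
    {"tx": -231,"ty": -179,"tz": 50},
    {"tx": -231,"ty": -179,"tz": 50},
    {"tx": -231,"ty": -179,"tz": 50}
  ]
}}

```text
validation failed for argument at $.mo...
```

```bash
python3 - <<'E'
from h import *
shot('wrist','w2');s=env.state();print(s['eef_pos'],s['tcp_rot'],s['t'])
a=cv2.imread('pics/w1.png');b=cv2.imread('pics/w2.png')
o=np.vstack([a[:300],b[:300]]);cv2.imwrite('pics/w12.png',cv2.resize(o,None,fx=1,fy=1))
print('p stand w2',proj('w2',(606,78,22)),'tray w1',proj('w1',(450,325,5)))
E
```

```text
[214.11850988 587.07241625 214.36941944] [-3.14110925e+00 -5.45812376e-05  2.79183410e+00] 0.25
p stand w2 [ 61.69677371 533.77192241] tray w1 [166.25198158 403.81802572]
```

View pics/w12.png

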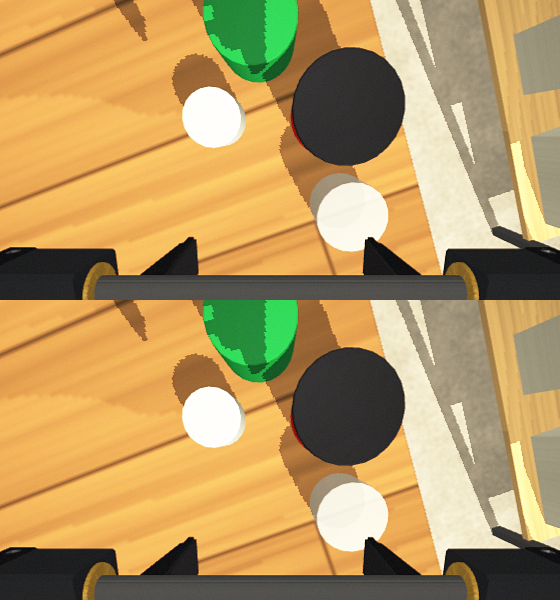

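Both move calls were refused, most likely because each row needs all four numbers, so the picture shows the same start corner. I'll send them again with roll.

Call:
{"name": "step_arm", "arguments": {
  "moves": [
    {"tx": -35,"ty": -15,"tz": -6,"roll": 0},
    {"tx": -73,"ty": -32,"tz": -20,"roll": 0},
    {"tx": -111,"ty": -49,"tz": -30,"roll": 0},
    {"tx": -149,"ty": -66,"tz": -40,"roll": 0},
    {"tx": -187,"ty": -83,"tz": -46,"roll": 0},
    {"tx": -225,"ty": -99,"tz": -46,"roll": 0},
    {"tx": -263,"ty": -116,"tz": -46,"roll": 0},
    {"tx": -301,"ty": -133,"tz": -46,"roll": 0},
    {"tx": -339,"ty": -150,"tz": -46,"roll": 0},
    {"tx": -377,"ty": -166,"tz": -46,"roll": 0},
    {"tx": -377,"ty": -166,"tz": -46,"roll": 0},
    {"tx": -377,"ty": -166,"tz": -46,"roll": 0}
  ]
}}

```text
t: 1.25
eef_pos: [512.9, 300.2, 260.2]
tcp_rot: [-3.141, -0.0, 2.788]
ft_force: [-0.5, 1.0, 0.3]
opening: 1.001
grip_force: 0.0
```

```bash
python3 -c "
from h import *
shot('wrist','w1');print(proj('w1',(450,325,5)))"
```

```text
[281.3218103  135.33396042]
```

Call:
{"name": "step_arm", "arguments": {
  "moves": [
    {"tx": -32,"ty": -25,"tz": 6,"roll": 0},
    {"tx": -64,"ty": -50,"tz": 15,"roll": 0},
    {"tx": -96,"ty": -75,"tz": 22,"roll": 0},
    {"tx": -128,"ty": -100,"tz": 30,"roll": 0},
    {"tx": -160,"ty": -125,"tz": 38,"roll": 0},
    {"tx": -192,"ty": -150,"tz": 42,"roll": 0},
    {"tx": -220,"ty": -170,"tz": 46,"roll": 0},
    {"tx": -231,"ty": -179,"tz": 46,"roll": 0},
    {"tx": -231,"ty": -179,"tz": 46,"roll": 0},
    {"tx": -231,"ty": -179,"tz": 46,"roll": 0}
  ]
}}

```text
t: 2.13
eef_pos: [666.6, 56.0, 214.5]
tcp_rot: [3.141, -0.001, 2.792]
ft_force: [-0.9, -0.3, -0.3]
opening: 1.003
grip_force: 0.0
```

```bash
python3 - <<'E'
from h import *
shot('wrist','w2');s=env.state();print(s['eef_pos'],s['tcp_rot'],s['t'])
a=cv2.imread('pics/w1.png');b=cv2.imread('pics/w2.png')
cv2.imwrite('pics/w12b.png',np.vstack([a[:300],b[:300]]))
print('p stand w2',proj('w2',(606,78,22)),'tray w1',proj('w1',(450,325,5)))
E
```

```text
[666.33245512  56.59931944 214.78531587] [ 3.14128877e+00 -5.04971346e-04  2.79305713e+00] 2.1833
p stand w2 [279.97122626 138.18413554] tray w1 [281.3218103  135.33396042]
```

View pics/w12b.png

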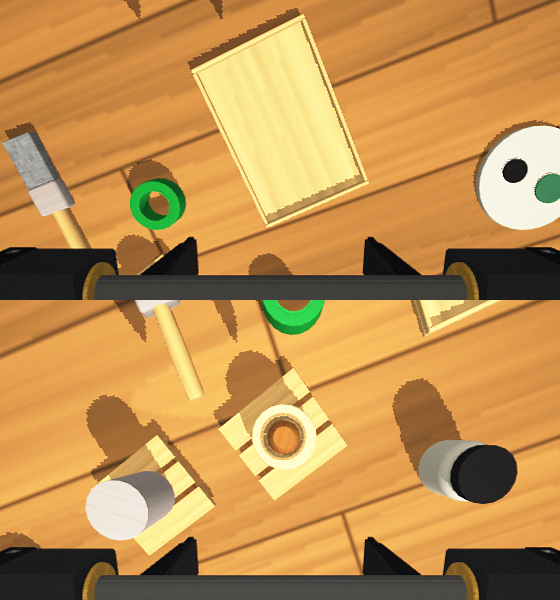

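Top, w1: the tray's outer corners are at (190,68), (303,14), (368,183) and (267,227), with the green roll at (158,204). Bottom, w2: the cream narrow roll is at (284,136.5), the slat corners at (292,68), (219,132), (275,200) and (347,145), the steel other_cup at (117,210) and the jar at (483,173).

```bash
python3 - <<'E'
from h import *
r=lambda n,ps,z:np.round([onz(n,p,z)[:2] for p in ps],1)
t=r('w1',[(190,68),(303,14),(368,183),(267,227)],16);print('tray',t.tolist(),t.mean(0),np.linalg.norm(np.roll(t,-1,0)-t,axis=1))
e=t[3]-t[2];e1=t[1]-t[2];print('angles',np.arctan2(*e[::-1]),np.arctan2(*e1[::-1]))
s=r('w2',[(292,68),(219,132),(275,200),(347,145)],22);print('stand',s.tolist(),s.mean(0))
print('narrow',tri([('s0',(323,212.6)),('d0',(275.2,188.6)),('w2',(284,136.5))]), onz('w2',(284,136.5),76))
print('othercup top',onz('w2',(117,210),100),'green',onz('w1',(158,204),30),'jar',onz('w2',(483,173),85))
print('redcup',onz('s0',(108,270),45),onz('d0',(240,343),45))
E
```

```text
tray [[337.2, 248.2], [329.4, 396.2], [546.8, 411.3], [557.3, 264.8]] [442.675 330.125] [148.20539801 217.92377108 146.87579787 220.72510052]
angles -1.4992463201758952 -3.0722468039691577
stand [[542.2, 114.8], [576.5, 16.5], [670.1, 48.5], [638.7, 146.2]] [606.875  81.5  ]
narrow (array([605.60212419,  81.15444451,  74.10845859]), [array([0.3, 0.5]), array([-0.6, -0.4]), array([-1.1,  0.5])]) [605.55982146  82.30381676  76.        ]
othercup top [614.82955308 -85.73412361 100.        ] green [475.95187034 145.09057978  30.        ] jar [701.51187861 247.9948813   85.        ]
redcup [ 370.7804214  -288.40730214   45.        ] [ 355.51537648 -292.081671     45.        ]
```

Call:
{"name": "step_arm", "arguments": {
  "moves": [
    {"tx": 30,"ty": 1,"tz": 25,"roll": 0},
    {"tx": 55,"ty": 2,"tz": 55,"roll": 0},
    {"tx": 65,"ty": 2.3,"tz": 85,"roll": 0},
    {"tx": 65,"ty": 2.3,"tz": 110,"roll": 0},
    {"tx": 65,"ty": 2.3,"tz": 115,"roll": 0},
    {"tx": 65,"ty": 2.3,"tz": 115,"roll": 0}
  ]
}}

```text
t: 2.68
eef_pos: [605.9, 80.8, 99.1]
tcp_rot: [-3.141, -0.002, 2.794]
ft_force: [1.1, 0.0, 0.9]
opening: 1.001
grip_force: 0.0
```

Call:
{"name": "step_arm", "arguments": {
  "moves": [
    {"tx": 0,"ty": 0,"tz": 18,"roll": 0},
    {"tx": 0,"ty": 0,"tz": 33,"roll": 0},
    {"tx": 0,"ty": 0,"tz": 42,"roll": 0},
    {"tx": 0,"ty": 0,"tz": 44.5,"roll": 0},
    {"tx": 0,"ty": 0,"tz": 44.5,"roll": 0}
  ]
}}

```text
t: 3.1
eef_pos: [607.2, 79.5, 55.7]
tcp_rot: [3.141, 0.0, 2.792]
ft_force: [1.7, 0.8, 0.5]
opening: 1.003
grip_force: 0.0
```

Call:
{"name": "step_arm", "arguments": {
  "moves": [
    {"tx": 0,"ty": 0,"tz": 0,"roll": 0},
    {"tx": 0,"ty": 0,"tz": 0,"roll": 0},
    {"tx": 0,"ty": 0,"tz": 0,"roll": 0},
    {"tx": 0,"ty": 0,"tz": 0,"roll": 0},
    {"tx": 0,"ty": 0,"tz": 0,"roll": 0},
    {"tx": 0,"ty": 0,"tz": 0,"roll": 0},
    {"tx": 0,"ty": 0,"tz": 0,"roll": 0},
    {"tx": 0,"ty": 0,"tz": 0,"roll": 0}
  ],
  "grip": 50
}}

```text
t: 3.77
eef_pos: [607.0, 79.1, 55.3]
tcp_rot: [3.141, 0.0, 2.792]
ft_force: [0.2, -0.1, 3.0]
opening: 0.633
grip_force: 30.0
```

Call:
{"name": "step_arm", "arguments": {
  "moves": [
    {"tx": 0,"ty": 0,"tz": -10,"roll": 0},
    {"tx": 0,"ty": 0,"tz": -28,"roll": 0},
    {"tx": 0,"ty": 0,"tz": -48,"roll": 0},
    {"tx": 0,"ty": 0,"tz": -68,"roll": 0},
    {"tx": 0,"ty": 0,"tz": -80,"roll": 0},
    {"tx": 0,"ty": 0,"tz": -80,"roll": 0}
  ]
}}

```text
t: 4.27
eef_pos: [607.9, 79.2, 138.2]
tcp_rot: [3.14, 0.004, 2.792]
ft_force: [0.8, -1.2, -1.3]
opening: 0.632
grip_force: 30.0
```

Call:
{"name": "step_arm", "arguments": {
  "moves": [
    {"tx": 15,"ty": 8.5,"tz": 0,"roll": 0},
    {"tx": 40,"ty": 23,"tz": 0,"roll": 0},
    {"tx": 70,"ty": 40,"tz": 0,"roll": 0},
    {"tx": 100,"ty": 57,"tz": 0,"roll": 0},
    {"tx": 130,"ty": 74,"tz": 10,"roll": 0},
    {"tx": 160,"ty": 91.5,"tz": 20,"roll": 0},
    {"tx": 190,"ty": 108.5,"tz": 30,"roll": 0},
    {"tx": 220,"ty": 126,"tz": 40,"roll": 0},
    {"tx": 250,"ty": 143,"tz": 50,"roll": 0},
    {"tx": 270,"ty": 154.5,"tz": 60,"roll": 0},
    {"tx": 281,"ty": 161,"tz": 65,"roll": 0},
    {"tx": 281,"ty": 161,"tz": 65,"roll": 0}
  ]
}}

```text
t: 5.27
eef_pos: [395.5, 327.8, 68.8]
tcp_rot: [-3.139, -0.002, 2.795]
ft_force: [-0.7, -0.0, -1.0]
opening: 0.632
grip_force: 30.0
```

Call:
{"name": "step_arm", "arguments": {
  "moves": [
    {"tx": 0,"ty": 0,"tz": 12,"roll": 0},
    {"tx": 0,"ty": 0,"tz": 28,"roll": 0},
    {"tx": 0,"ty": 0,"tz": 42,"roll": 0},
    {"tx": 0,"ty": 0,"tz": 50,"roll": 0},
    {"tx": 0,"ty": 0,"tz": 55,"roll": 0},
    {"tx": 0,"ty": 0,"tz": 58,"roll": 0},
    {"tx": 0,"ty": 0,"tz": 58,"roll": 0}
  ]
}}

```text
t: 5.85
eef_pos: [398.3, 326.4, 12.0]
tcp_rot: [-3.141, -0.0, 2.791]
ft_force: [0.1, -0.2, -0.3]
opening: 0.63
grip_force: 30.0
```

Call:
{"name": "step_arm", "arguments": {
  "moves": [
    {"tx": 0,"ty": 0,"tz": 1,"roll": 0},
    {"tx": 0,"ty": 0,"tz": 2,"roll": 0},
    {"tx": 0,"ty": 0,"tz": 3,"roll": 0},
    {"tx": 0,"ty": 0,"tz": 3.5,"roll": 0},
    {"tx": 0,"ty": 0,"tz": 3.5,"roll": 0}
  ]
}}

```text
t: 6.27
eef_pos: [398.1, 326.8, 8.8]
tcp_rot: [3.141, 0.0, 2.792]
ft_force: [-1.6, -0.3, -1.0]
opening: 0.631
grip_force: 30.0
```

Call:
{"name": "step_arm", "arguments": {
  "moves": [
    {"tx": 0,"ty": 0,"tz": 0.5,"roll": 0},
    {"tx": 0,"ty": 0,"tz": 1,"roll": 0},
    {"tx": 0,"ty": 0,"tz": 1,"roll": 0}
  ]
}}

```text
t: 6.52
eef_pos: [398.1, 326.8, 8.3]
tcp_rot: [3.141, 0.0, 2.792]
ft_force: [-1.6, -1.7, 8.9]
opening: 0.63
grip_force: 30.0
```

Call:
{"name": "step_arm", "arguments": {
  "moves": [
    {"tx": 0,"ty": 0,"tz": 0,"roll": 0},
    {"tx": 0,"ty": 0,"tz": 0,"roll": 0},
    {"tx": 0,"ty": 0,"tz": 0,"roll": 0},
    {"tx": 0,"ty": 0,"tz": 0,"roll": 0},
    {"tx": 0,"ty": 0,"tz": 0,"roll": 0}
  ],
  "grip": 82
}}

```text
t: 6.93
eef_pos: [398.1, 326.7, 7.6]
tcp_rot: [3.142, -0.0, 2.792]
ft_force: [0.8, -0.7, -0.8]
opening: 0.857
grip_force: 0.0
```

Call:
{"name": "step_arm", "arguments": {
  "moves": [
    {"tx": 0,"ty": 0,"tz": -25,"roll": 0},
    {"tx": 0,"ty": 0,"tz": -60,"roll": 0},
    {"tx": -20,"ty": -11,"tz": -95,"roll": 0},
    {"tx": -50,"ty": -29,"tz": -110,"roll": 0},
    {"tx": -85,"ty": -49,"tz": -110,"roll": 0},
    {"tx": -120,"ty": -69,"tz": -110,"roll": 0},
    {"tx": -155,"ty": -89,"tz": -110,"roll": 0},
    {"tx": -190,"ty": -109,"tz": -110,"roll": 0},
    {"tx": -225,"ty": -129,"tz": -110,"roll": 0},
    {"tx": -255,"ty": -146,"tz": -110,"roll": 0},
    {"tx": -281,"ty": -161,"tz": -110,"roll": 0},
    {"tx": -281,"ty": -161,"tz": -110,"roll": 0}
  ],
  "grip": 95
}}

```text
t: 7.93
eef_pos: [609.8, 75.1, 117.3]
tcp_rot: [3.141, 0.002, 2.788]
ft_force: [0.4, -0.8, 0.6]
opening: 0.998
grip_force: 0.0
```

Call:
{"name": "step_arm", "arguments": {
  "moves": [
    {"tx": 0,"ty": 0,"tz": 0,"roll": 0},
    {"tx": 0,"ty": 0,"tz": 0,"roll": 0}
  ]
}}

```text
t: 8.1
eef_pos: [606.2, 79.5, 117.3]
tcp_rot: [-3.141, -0.001, 2.792]
ft_force: [-0.5, 0.9, 0.6]
opening: 0.999
grip_force: 0.0
```

Call:
{"name": "step_arm", "arguments": {
  "moves": [
    {"tx": 0,"ty": 0,"tz": 20,"roll": 0},
    {"tx": 0,"ty": 0,"tz": 45,"roll": 0},
    {"tx": 0,"ty": 0,"tz": 68,"roll": 0},
    {"tx": 0,"ty": 0,"tz": 82,"roll": 0},
    {"tx": 0,"ty": 0,"tz": 89,"roll": 0},
    {"tx": 0,"ty": 0,"tz": 90,"roll": 0},
    {"tx": 0,"ty": 0,"tz": 90,"roll": 0}
  ]
}}

```text
t: 8.68
eef_pos: [606.7, 79.9, 28.0]
tcp_rot: [3.141, -0.0, 2.793]
ft_force: [-1.1, 0.2, 1.0]
opening: 1.0
grip_force: 0.0
```

Call:
{"name": "step_arm", "arguments": {
  "moves": [
    {"tx": 0,"ty": 0,"tz": 0,"roll": 0},
    {"tx": 0,"ty": 0,"tz": 0,"roll": 0},
    {"tx": 0,"ty": 0,"tz": 0,"roll": 0},
    {"tx": 0,"ty": 0,"tz": 0,"roll": 0},
    {"tx": 0,"ty": 0,"tz": 0,"roll": 0},
    {"tx": 0,"ty": 0,"tz": 0,"roll": 0},
    {"tx": 0,"ty": 0,"tz": 0,"roll": 0},
    {"tx": 0,"ty": 0,"tz": 0,"roll": 0}
  ],
  "grip": 55
}}

```text
t: 9.35
eef_pos: [607.1, 79.2, 28.1]
tcp_rot: [3.141, 0.001, 2.792]
ft_force: [-1.7, 1.0, 6.7]
opening: 0.698
grip_force: 30.0
```

Call:
{"name": "step_arm", "arguments": {
  "moves": [
    {"tx": 0,"ty": 0,"tz": -8,"roll": 0},
    {"tx": 0,"ty": 0,"tz": -22,"roll": 0},
    {"tx": 0,"ty": 0,"tz": -42,"roll": 0},
    {"tx": 0,"ty": 0,"tz": -64,"roll": 0},
    {"tx": 0,"ty": 0,"tz": -86,"roll": 0},
    {"tx": 0,"ty": 0,"tz": -100,"roll": 0},
    {"tx": 0,"ty": 0,"tz": -106,"roll": 0},
    {"tx": 0,"ty": 0,"tz": -106,"roll": 0}
  ]
}}

```text
t: 10.02
eef_pos: [607.2, 79.1, 135.0]
tcp_rot: [3.141, 0.002, 2.792]
ft_force: [0.3, 0.2, -1.6]
opening: 0.7
grip_force: 30.0
```

Call:
{"name": "step_arm", "arguments": {
  "moves": [
    {"tx": 12,"ty": 12,"tz": 0,"roll": 0},
    {"tx": 32,"ty": 32,"tz": 0,"roll": 0},
    {"tx": 54,"ty": 54,"tz": 0,"roll": 0},
    {"tx": 76,"ty": 76,"tz": 0,"roll": 0},
    {"tx": 98,"ty": 97,"tz": 5,"roll": 0},
    {"tx": 120,"ty": 119,"tz": 15,"roll": 0},
    {"tx": 142,"ty": 141,"tz": 25,"roll": 0},
    {"tx": 164,"ty": 163,"tz": 37,"roll": 0},
    {"tx": 184,"ty": 183,"tz": 50,"roll": 0},
    {"tx": 196,"ty": 195,"tz": 62,"roll": 0},
    {"tx": 199.5,"ty": 198,"tz": 70,"roll": 0},
    {"tx": 199.5,"ty": 198,"tz": 70,"roll": 0}
  ]
}}

```text
t: 11.02
eef_pos: [485.6, 333.7, 61.1]
tcp_rot: [-3.138, -0.003, 2.794]
ft_force: [0.4, -0.4, -1.9]
opening: 0.699
grip_force: 30.0
```

Call:
{"name": "step_arm", "arguments": {
  "moves": [
    {"tx": 0,"ty": 0,"tz": 10,"roll": 0},
    {"tx": 0,"ty": 0,"tz": 24,"roll": 0},
    {"tx": 0,"ty": 0,"tz": 36,"roll": 0},
    {"tx": 0,"ty": 0,"tz": 44,"roll": 0},
    {"tx": 0,"ty": 0,"tz": 48,"roll": 0},
    {"tx": 0,"ty": 0,"tz": 50,"roll": 0},
    {"tx": 0,"ty": 0,"tz": 50,"roll": 0}
  ]
}}

```text
t: 11.6
eef_pos: [487.4, 333.3, 13.4]
tcp_rot: [-3.141, -0.0, 2.791]
ft_force: [-0.7, 0.4, -2.2]
opening: 0.695
grip_force: 30.0
```

Call:
{"name": "step_arm", "arguments": {
  "moves": [
    {"tx": 0,"ty": 0,"tz": 0.8,"roll": 0},
    {"tx": 0,"ty": 0,"tz": 1.6,"roll": 0},
    {"tx": 0,"ty": 0,"tz": 2.4,"roll": 0},
    {"tx": 0,"ty": 0,"tz": 2.8,"roll": 0},
    {"tx": 0,"ty": 0,"tz": 2.8,"roll": 0}
  ]
}}

```text
t: 12.02
eef_pos: [487.4, 333.6, 11.2]
tcp_rot: [3.141, 0.0, 2.792]
ft_force: [-1.5, 0.5, 0.5]
opening: 0.7
grip_force: 30.0
```

Call:
{"name": "step_arm", "arguments": {
  "moves": [
    {"tx": 0,"ty": 0,"tz": 0.4,"roll": 0},
    {"tx": 0,"ty": 0,"tz": 0.4,"roll": 0}
  ]
}}

```text
t: 12.18
eef_pos: [487.4, 333.6, 11.1]
tcp_rot: [3.141, 0.0, 2.792]
ft_force: [-2.4, -1.6, 6.4]
opening: 0.699
grip_force: 30.0
```

Call:
{"name": "step_arm", "arguments": {
  "moves": [
    {"tx": 0,"ty": 0,"tz": 0,"roll": 0},
    {"tx": 0,"ty": 0,"tz": 0,"roll": 0},
    {"tx": 0,"ty": 0,"tz": 0,"roll": 0},
    {"tx": 0,"ty": 0,"tz": 0,"roll": 0},
    {"tx": 0,"ty": 0,"tz": -15,"roll": 0},
    {"tx": 0,"ty": 0,"tz": -45,"roll": 0},
    {"tx": 0,"ty": 0,"tz": -85,"roll": 0},
    {"tx": 0,"ty": 0,"tz": -125,"roll": 0},
    {"tx": 0,"ty": 0,"tz": -165,"roll": 0},
    {"tx": 0,"ty": 0,"tz": -200,"roll": 0},
    {"tx": 0,"ty": 0,"tz": -220,"roll": 0}
  ],
  "grip": 86
}}

```text
t: 13.1
eef_pos: [487.9, 333.9, 234.7]
tcp_rot: [3.138, 0.003, 2.792]
ft_force: [0.0, 0.6, -0.4]
opening: 0.905
grip_force: 0.0
```

Call:
{"name": "step_arm", "arguments": {
  "moves": [
    {"tx": -12,"ty": -25,"tz": 0,"roll": 0},
    {"tx": -28,"ty": -57,"tz": 0,"roll": -0.01},
    {"tx": -45,"ty": -91,"tz": 0,"roll": -0.02},
    {"tx": -62,"ty": -126,"tz": 0,"roll": -0.03},
    {"tx": -79,"ty": -161,"tz": 0,"roll": -0.04},
    {"tx": -96,"ty": -195,"tz": 0,"roll": -0.05},
    {"tx": -113,"ty": -229,"tz": 0,"roll": -0.06},
    {"tx": -130,"ty": -263,"tz": 0,"roll": -0.07},
    {"tx": -147,"ty": -297,"tz": 0,"roll": -0.08},
    {"tx": -164,"ty": -331,"tz": 0,"roll": -0.09},
    {"tx": -181,"ty": -365,"tz": 0,"roll": -0.1},
    {"tx": -198,"ty": -400,"tz": 0,"roll": -0.11}
  ],
  "grip": 95
}}

```text
t: 14.1
eef_pos: [536.1, -111.9, 230.5]
tcp_rot: [3.141, 0.0, 2.902]
ft_force: [0.9, 0.7, -0.3]
opening: 0.997
grip_force: 0.0
```

```bash
python3 - <<'E'
from h import *
s=env.state();print(s['eef_pos'],s['tcp_rot'],s['joints'],s['t'])
y=s['tcp_rot'][2]; X=np.array([np.cos(y),np.sin(y)]);Y=np.array([np.sin(y),-np.cos(y)])
d=np.array([558,-302])-s['eef_pos'][:2];print(d@X,d@Y)
E
```

```text
[ 536.06806958 -111.94480797  230.48606577] [3.14145938e+00 1.86349405e-04 2.90234327e+00] [-3.26570440e-01  3.64304984e-01  1.72952656e+00  1.72031137e-04
  1.04758710e+00 -1.65820335e+00] 14.1
-66.34525914145445 -179.44439857176317
```

Call:
{"name": "step_arm", "arguments": {
  "moves": [
    {"tx": -12,"ty": -33,"tz": 5,"roll": 0},
    {"tx": -25,"ty": -67,"tz": 10,"roll": 0},
    {"tx": -38,"ty": -101,"tz": 15,"roll": 0},
    {"tx": -50,"ty": -135,"tz": 15,"roll": 0},
    {"tx": -60,"ty": -162,"tz": 15,"roll": 0},
    {"tx": -65,"ty": -177,"tz": 15,"roll": 0},
    {"tx": -65,"ty": -177,"tz": 15,"roll": 0},
    {"tx": -65,"ty": -177,"tz": 15,"roll": 0}
  ]
}}

```text
t: 14.77
eef_pos: [557.0, -297.4, 215.0]
tcp_rot: [3.141, -0.001, 2.901]
ft_force: [-0.0, 0.1, -0.6]
opening: 1.0
grip_force: 0.0
```

```bash
python3 - <<'E'
from h import *
shot('wrist','w3');shot('side','d3');shot('scene','s3')
s=env.state();print(s['eef_pos'],s['tcp_rot'],s['t'])
a=np.vstack([cv2.imread('pics/w3.png')[:300],cv2.resize(cv2.imread('pics/d3.png')[130:280,130:410],None,fx=2,fy=2)])
cv2.imwrite('pics/v3.png',a)
E
```

```text
[ 557.34623615 -296.06598004  215.58256727] [ 3.14124737e+00 -1.54197945e-04  2.90299592e+00] 14.9167
```

View pics/v3.png

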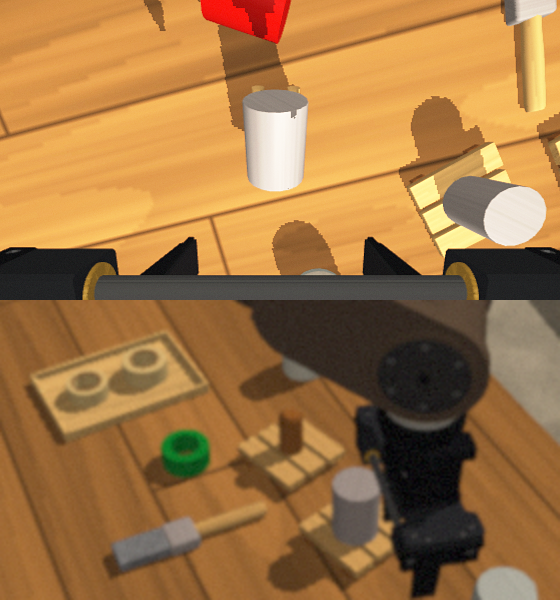

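View: both rolls lie flat in the tray and the peg is bare (side (275.5,186.5)). In w3 the cup's closed end is at (276,102) and the rim side reaches (275,190). The cradle's upper dowel ends show at (257–296,90).

```bash
cat > m2.py <<'E'
exec(open('m1.py').read().split('# cup silhouette')[0].split("print('narrow")[0])
from scipy.optimize import least_squares
def ends(p):
    x,y,z,yaw,t=p; a=np.array([np.cos(yaw)*np.cos(t),np.sin(yaw)*np.cos(t),-np.sin(t)])
    e1=np.array([-np.sin(yaw),np.cos(yaw),0]);return np.array([x,y,z]),a,e1,np.cross(a,e1)
def bbox(n,p):
    c,a,e1,e2=ends(p);P=np.array([proj(n,c+s*a+29*(np.cos(w)*e1+np.sin(w)*e2)) for s in(-39,39) for w in np.linspace(0,2*np.pi,72)])
    return P
# silhouette support distances: along chosen image directions (du,dv): max of P.d
obs=[]  # (view, direction, pixel on silhouette)
C=lambda x,y:(255+(x-402)/5,275+(y-302)/5); S=lambda x,y:(90+(x-1.5)/4,250+(y-301.5)/4)
obs+=[('w3',(-1,0),(243,102)),('w3',(1,0),(308,102)),('w3',(0,-1),(276,90)),('w3',(0,1),(275,190.5))]
obs+=[('d0',(-1,0),C(519,470)),('d0',(1,0),C(748,470)),('d0',(0,-1),C(565,391)),('d0',(0,1),C(690,548))]
obs+=[('s0',(-1,0),S(124,410)),('s0',(1,0),S(336,508)),('s0',(0,-1),S(235,346)),('s0',(0,1),S(222,585))]
def res(p):
    B={n:bbox(n,p) for n in('w3','d0','s0')}
    return [ (B[n]@np.array(d)).max()-np.dot(d,u) for n,d,u in obs]
r=least_squares(res,[494,-286,76,-.24,.436],loss='soft_l1')
print(np.round(r.x,3),np.round(r.fun,1))
r2=least_squares(lambda q:res([q[0],q[1],76,q[2],.436]),[494,-286,-.24],loss='soft_l1');print(np.round(r2.x,3),np.round(r2.fun,1))
print('peg top side on z82',onz('d3',(275.5,186.5),82))
print('redcup near',onz('w3',(275,43),20),onz('w3',(205,15),20))
E
python3 m2.py
```

```text
[ 4.94711e+02 -2.87247e+02  7.51970e+01 -2.75000e-01  3.56000e-01] [ 0.2  0.4 -0.2  0.3  0.7 -0.8  0.2 -0.3  0.4 -0.2 -0.6  0.1]
[ 4.95520e+02 -2.87214e+02 -2.67000e-01] [ 0.7  0.6  0.7  1.5  0.7 -0.2  1.3  0.   0.4  0.1 -0.5 -0. ]
peg top side on z82 [606.7668561   77.89661138  82.        ]
redcup near [ 398.65266522 -263.92443735   20.        ] [ 355.99033322 -327.73845599   20.        ]
```

Call:
{"name": "step_arm", "arguments": {
  "moves": [
    {"tx": 25,"ty": -1.5,"tz": 10,"roll": 0},
    {"tx": 55,"ty": -3.5,"tz": 30,"roll": 0.01},
    {"tx": 75,"ty": -5,"tz": 55,"roll": 0.02},
    {"tx": 83.5,"ty": -5.5,"tz": 75,"roll": 0.026},
    {"tx": 83.5,"ty": -5.5,"tz": 85,"roll": 0.026},
    {"tx": 83.5,"ty": -5.5,"tz": 85,"roll": 0.026},
    {"tx": 83.5,"ty": -5.5,"tz": 85,"roll": 0.026}
  ]
}}

```text
t: 15.5
eef_pos: [476.0, -282.9, 130.9]
tcp_rot: [-3.141, 0.001, 2.877]
ft_force: [0.2, -0.3, 0.8]
opening: 0.998
grip_force: 0.0
```

Call:
{"name": "step_arm", "arguments": {
  "moves": [
    {"tx": 1,"ty": 0.5,"tz": 18,"roll": 0},
    {"tx": 1,"ty": 0.9,"tz": 38,"roll": 0},
    {"tx": 1,"ty": 0.9,"tz": 53,"roll": 0},
    {"tx": 1,"ty": 0.9,"tz": 62,"roll": 0},
    {"tx": 1,"ty": 0.9,"tz": 64,"roll": 0},
    {"tx": 1,"ty": 0.9,"tz": 64,"roll": 0}
  ]
}}

```text
t: 16.0
eef_pos: [474.8, -282.0, 66.7]
tcp_rot: [-3.142, 0.0, 2.876]
ft_force: [-0.9, -0.6, 0.3]
opening: 0.996
grip_force: 0.0
```

Call:
{"name": "step_arm", "arguments": {
  "moves": [
    {"tx": 0,"ty": 0,"tz": 0,"roll": 0},
    {"tx": 0,"ty": 0,"tz": 0,"roll": 0},
    {"tx": 0,"ty": 0,"tz": 0,"roll": 0},
    {"tx": 0,"ty": 0,"tz": 0,"roll": 0},
    {"tx": 0,"ty": 0,"tz": 0,"roll": 0},
    {"tx": 0,"ty": 0,"tz": 0,"roll": 0},
    {"tx": 0,"ty": 0,"tz": 0,"roll": 0},
    {"tx": 0,"ty": 0,"tz": 0,"roll": 0}
  ],
  "grip": 50
}}

```text
t: 16.67
eef_pos: [474.2, -281.9, 66.6]
tcp_rot: [3.142, 0.0, 2.876]
ft_force: [0.3, 1.0, 2.8]
opening: 0.611
grip_force: 30.0
```

Call:
{"name": "step_arm", "arguments": {
  "moves": [
    {"tx": 0,"ty": 0,"tz": -6,"roll": 0},
    {"tx": 0,"ty": 0,"tz": -16,"roll": 0},
    {"tx": 0,"ty": 0,"tz": -30,"roll": 0},
    {"tx": 0,"ty": 0,"tz": -50,"roll": 0},
    {"tx": 0,"ty": 0,"tz": -72,"roll": 0},
    {"tx": 0,"ty": 0,"tz": -90,"roll": 0},
    {"tx": 0,"ty": 0,"tz": -100,"roll": 0},
    {"tx": 0,"ty": 0,"tz": -100,"roll": 0},
    {"tx": 0,"ty": 0,"tz": -100,"roll": 0}
  ]
}}

```text
t: 17.42
eef_pos: [474.1, -281.8, 166.5]
tcp_rot: [-3.141, 0.001, 2.876]
ft_force: [-0.7, -0.1, -1.6]
opening: 0.613
grip_force: 30.0
```

```bash
python3 - <<'E'
from h import *
shot('wrist','w4');shot('side','d4');shot('scene','s4')
s=env.state();print(s['eef_pos'],s['tcp_rot'],s['t'],s['moment'])
g=s['eef_pos']+[0,0,18.8]
def crop(n,k):
    u,v=proj(n,g).astype(int);print(n,u,v);I=cv2.imread(f'pics/{n}.png');u=np.clip(u,67,492);v=np.clip(v,50,370)
    return cv2.resize(I[v-50:v+50,u-67:u+67],(402,300),interpolation=cv2.INTER_CUBIC)
cv2.imwrite('pics/v4.png',np.hstack([crop('s4',0),crop('d4',0)]))
E
```

```text
[ 473.79056376 -281.54406     165.33478107] [ 3.14076683e+00 -1.70249179e-03  2.87581285e+00] 17.5667 [ 0.05135661 -0.02530249  0.04313937]
s4 127 234
d4 290 276
```

View pics/v4.png

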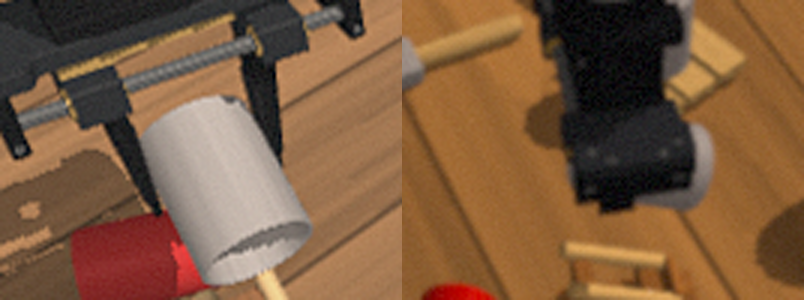

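The crop shows the cup held between the fingers, clear of the cradle: cup body at (230,190) in the left tile, tilt about as it lay. The tool cannot tilt, so I'll press the lower rim edge against the peg's near face. That turns the cup mouth-down in the grip while it goes over the peg.

Call:
{"name": "step_arm", "arguments": {
  "moves": [
    {"tx": 2,"ty": 15,"tz": 0,"roll": 0},
    {"tx": 5,"ty": 45,"tz": 0,"roll": 0},
    {"tx": 9,"ty": 82,"tz": 0,"roll": 0},
    {"tx": 13,"ty": 120,"tz": 0,"roll": 0},
    {"tx": 17,"ty": 158,"tz": 0,"roll": 0},
    {"tx": 21,"ty": 196,"tz": 0,"roll": 0},
    {"tx": 25,"ty": 234,"tz": 0,"roll": 0},
    {"tx": 29,"ty": 272,"tz": 0,"roll": 0},
    {"tx": 33,"ty": 310,"tz": 0,"roll": 0},
    {"tx": 37,"ty": 345,"tz": 0,"roll": 0},
    {"tx": 40,"ty": 372,"tz": 0,"roll": 0},
    {"tx": 42,"ty": 384,"tz": 0,"roll": 0}
  ]
}}

```text
t: 18.57
eef_pos: [534.0, 103.3, 165.7]
tcp_rot: [3.141, -0.001, 2.878]
ft_force: [0.3, -0.6, -1.5]
opening: 0.612
grip_force: 30.0
```

Call:
{"name": "step_arm", "arguments": {
  "moves": [
    {"tx": 0,"ty": 0,"tz": 0,"roll": 0},
    {"tx": 0,"ty": 0,"tz": 0,"roll": 0},
    {"tx": 0,"ty": 0,"tz": 0,"roll": 0}
  ]
}}

```text
t: 18.82
eef_pos: [534.1, 98.9, 166.1]
tcp_rot: [-3.141, -0.001, 2.875]
ft_force: [0.2, -0.9, -0.8]
opening: 0.614
grip_force: 30.0
```

```bash
cat > m3.py <<'E'
import sys
from h import *
n=sys.argv[1]; shot('scene','s'+n); shot('side','d'+n)
s=env.state();e=s['eef_pos'];y=s['tcp_rot'][2];m=-np.array([np.cos(y),np.sin(y)]);print(e,y,s['t'])
d=e[:2]-[606.8,79.7]; Yt=np.array([np.sin(y),-np.cos(y)])
print('G along m',d@m,'lateral(ty)',d@Yt,'zG',e[2]+18.8)
# cup tilt: best-contrast silhouette over beta using edge strength of projected rim+lower side
G=np.array([*e[:2],e[2]+18.8]);e1=np.array([-m[1],m[0],0])
for k in('s','d'):
    I=cv2.GaussianBlur(cv2.imread(f'pics/{k}{n}.png').astype(np.float32),(0,0),.8)
    out=[]
    for b in np.radians(np.arange(10,100,2.5)):
        a=np.array([*(m*np.cos(b)),-np.sin(b)]);nn=np.cross(a,e1)
        P=np.array([proj(k+n,G+62*a+29*(np.cos(w)*e1+np.sin(w)*nn)) for w in np.linspace(0,2*np.pi,90,endpoint=False)]+
          [proj(k+n,G-16*a+29*(np.cos(w)*e1+np.sin(w)*nn)) for w in np.linspace(0,2*np.pi,90,endpoint=False)])
        h=cv2.convexHull(np.float32(P))[:,0]; c=h.mean(0)
        L=[]
        for p,q in zip(h,np.roll(h,-1,0)):
            for t in np.arange(0,1,1/max(1,np.linalg.norm(q-p))):
                r=p+t*(q-p); t_=(q-p)/np.linalg.norm(q-p); nr=np.array([t_[1],-t_[0]]); nr*=np.sign(nr@(r-c))
                f=lambda u:I[int(np.clip(round(u[1]),0,419)),int(np.clip(round(u[0]),0,559))]
                o,i=f(r+2*nr),f(r-2*nr); L.append((np.ptp(o)-np.ptp(i)))  # wood is saturated, steel is not
        out.append((round(float(np.mean(np.clip(L,-30,60))),1),float(np.degrees(b))))
    print(k,sorted(out)[::-1][:5])
E
python3 m3.py 5
```

```text
[534.35630811  98.53696718 166.31403542] 2.8742821171630215 18.9167
G along m -74.84640511411136 lateral(ty) -0.9671963292662338 zG 185.11403542037115
s [(37.9, 25.0), (36.9, 27.5), (36.2, 22.5), (34.8, 20.0), (33.9, 29.999999999999996)]
d [(25.8, 27.5), (25.3, 29.999999999999996), (24.9, 32.5), (24.0, 25.0), (23.5, 45.0)]
```

The silhouette fit gives a tilt of about 26° in both views, so the cup holds firm in the grip. I'll lower it behind the peg, then approach.

Call:
{"name": "step_arm", "arguments": {
  "moves": [
    {"tx": 0,"ty": 0.5,"tz": 15,"roll": 0},
    {"tx": 0,"ty": 1,"tz": 35,"roll": 0},
    {"tx": 0,"ty": 1,"tz": 53,"roll": 0},
    {"tx": 0,"ty": 1,"tz": 65,"roll": 0},
    {"tx": 0,"ty": 1,"tz": 68,"roll": 0},
    {"tx": -3,"ty": 1,"tz": 68,"roll": 0},
    {"tx": -7,"ty": 1,"tz": 68,"roll": 0},
    {"tx": -10,"ty": 1,"tz": 68,"roll": 0},
    {"tx": -12,"ty": 1,"tz": 68,"roll": 0},
    {"tx": -12,"ty": 1,"tz": 68,"roll": 0}
  ]
}}

```text
t: 19.75
eef_pos: [546.9, 97.3, 99.0]
tcp_rot: [3.141, 0.001, 2.876]
ft_force: [-0.2, 0.0, -0.7]
opening: 0.609
grip_force: 30.0
```

Call:
{"name": "step_arm", "arguments": {
  "moves": [
    {"tx": -2.3,"ty": 0,"tz": -2,"roll": 0},
    {"tx": -4.7,"ty": 0,"tz": -3.8,"roll": 0},
    {"tx": -7,"ty": 0,"tz": -5.5,"roll": 0},
    {"tx": -9.5,"ty": 0,"tz": -7.2,"roll": 0},
    {"tx": -12,"ty": 0,"tz": -8.7,"roll": 0},
    {"tx": -14.7,"ty": 0,"tz": -10.2,"roll": 0},
    {"tx": -17.4,"ty": 0,"tz": -11.5,"roll": 0},
    {"tx": -20.1,"ty": 0,"tz": -12.7,"roll": 0},
    {"tx": -20.1,"ty": 0,"tz": -12.7,"roll": 0}
  ]
}}

```text
t: 20.5
eef_pos: [566.3, 92.1, 111.3]
tcp_rot: [3.141, 0.0, 2.876]
ft_force: [-2.9, 2.7, -1.0]
opening: 0.615
grip_force: 30.0
```

```bash
python3 m3.py 6
```

```text
[565.92770395  92.18125481 111.19180903] 2.875702639382353 20.6
G along m -42.71567907534325 lateral(ty) 1.3027152306530956 zG 129.99180902742427
s [(35.4, 45.0), (34.2, 42.5), (33.2, 47.5), (33.2, 40.0), (29.3, 37.5)]
d [(38.3, 45.0), (37.9, 47.5), (37.2, 42.5), (36.2, 50.0), (34.3, 40.0)]
```

Both views show the cup has turned to 45° in the grip with about 4 N. Continuing the arc.

Call:
{"name": "step_arm", "arguments": {
  "moves": [
    {"tx": -3,"ty": -0.3,"tz": -1,"roll": 0},
    {"tx": -6,"ty": -0.6,"tz": -2,"roll": 0},
    {"tx": -9,"ty": -1,"tz": -2.9,"roll": 0},
    {"tx": -12,"ty": -1,"tz": -3.6,"roll": 0},
    {"tx": -15,"ty": -1,"tz": -4.1,"roll": 0},
    {"tx": -18,"ty": -1,"tz": -4.6,"roll": 0},
    {"tx": -21,"ty": -1,"tz": -4.9,"roll": 0},
    {"tx": -24,"ty": -1,"tz": -5,"roll": 0},
    {"tx": -28,"ty": -1,"tz": -5,"roll": 0},
    {"tx": -32,"ty": -1,"tz": -4.7,"roll": 0},
    {"tx": -35,"ty": -1,"tz": -4.4,"roll": 0},
    {"tx": -35,"ty": -1,"tz": -4.4,"roll": 0}
  ]
}}

```text
t: 21.6
eef_pos: [599.4, 81.9, 115.6]
tcp_rot: [-3.141, -0.0, 2.876]
ft_force: [-4.4, 1.6, 1.2]
opening: 0.613
grip_force: 30.0
```

```bash
python3 m3.py 7
```

```text
[599.2124809   81.9431816  115.62926606] 2.8757500769990383 21.7
G along m -7.910314700944024 lateral(ty) 0.1709711843404427 zG 134.42926606468137
s [(31.9, 80.0), (30.9, 77.5), (30.8, 82.5), (29.7, 75.0), (27.5, 85.0)]
d [(36.9, 77.5), (36.6, 75.0), (35.4, 72.5), (33.8, 80.0), (30.9, 70.0)]
```

Call:
{"name": "step_arm", "arguments": {
  "moves": [
    {"tx": -3,"ty": 0,"tz": 0.4,"roll": 0},
    {"tx": -6,"ty": 0,"tz": 1,"roll": 0},
    {"tx": -9,"ty": 0,"tz": 1.8,"roll": 0},
    {"tx": -12,"ty": 0,"tz": 2.8,"roll": 0},
    {"tx": -15,"ty": 0,"tz": 4,"roll": 0},
    {"tx": -18,"ty": 0,"tz": 5,"roll": 0},
    {"tx": -18,"ty": 0,"tz": 5,"roll": 0}
  ]
}}

```text
t: 22.28
eef_pos: [616.8, 77.2, 110.5]
tcp_rot: [-3.141, 0.0, 2.876]
ft_force: [-4.0, 0.9, 1.2]
opening: 0.61
grip_force: 30.0
```

```bash
python3 m3.py 8
```

```text
[616.59485701  77.24808488 110.60130803] 2.8758470624889285 22.3833
G along m 10.094971133586196 lateral(ty) 0.20656571295009526 zG 129.40130803171908
s [(37.2, 95.0), (36.5, 97.5), (36.0, 92.5), (32.1, 90.0), (26.9, 87.5)]
d [(33.4, 92.5), (33.4, 90.0), (32.5, 95.0), (30.4, 87.5), (29.0, 97.5)]
```

The cup is now vertical, at about 92°. I'll centre it on the peg and lower it.

Call:
{"name": "step_arm", "arguments": {
  "moves": [
    {"tx": 3,"ty": 0,"tz": 0,"roll": 0},
    {"tx": 7,"ty": 0,"tz": 0,"roll": 0},
    {"tx": 10,"ty": 0,"tz": 0,"roll": 0},
    {"tx": 10,"ty": 0,"tz": 5,"roll": 0},
    {"tx": 10,"ty": 0,"tz": 14,"roll": 0},
    {"tx": 10,"ty": 0,"tz": 23,"roll": 0},
    {"tx": 10,"ty": 0,"tz": 32,"roll": 0},
    {"tx": 10,"ty": 0,"tz": 38,"roll": 0},
    {"tx": 10,"ty": 0,"tz": 41,"roll": 0},
    {"tx": 10,"ty": 0,"tz": 41,"roll": 0}
  ]
}}

```text
t: 23.22
eef_pos: [606.7, 79.9, 68.4]
tcp_rot: [-3.141, -0.001, 2.876]
ft_force: [0.0, 0.4, -1.2]
opening: 0.616
grip_force: 30.0
```

Call:
{"name": "step_arm", "arguments": {
  "moves": [
    {"tx": 0,"ty": 0,"tz": 0.7,"roll": 0},
    {"tx": 0,"ty": 0,"tz": 1.4,"roll": 0},
    {"tx": 0,"ty": 0,"tz": 2.1,"roll": 0},
    {"tx": 0,"ty": 0,"tz": 2.1,"roll": 0}
  ]
}}

```text
t: 23.55
eef_pos: [607.1, 80.0, 67.6]
tcp_rot: [3.141, 0.0, 2.876]
ft_force: [0.6, 0.9, -1.2]
opening: 0.613
grip_force: 30.0
```

Call:
{"name": "step_arm", "arguments": {
  "moves": [
    {"tx": 0,"ty": 0,"tz": 0.6,"roll": 0},
    {"tx": 0,"ty": 0,"tz": 1.2,"roll": 0},
    {"tx": 0,"ty": 0,"tz": 1.8,"roll": 0},
    {"tx": 0,"ty": 0,"tz": 1.8,"roll": 0}
  ]
}}

```text
t: 23.88
eef_pos: [607.5, 79.9, 66.3]
tcp_rot: [3.141, 0.001, 2.876]
ft_force: [0.3, -0.7, 5.1]
opening: 0.614
grip_force: 30.0
```

Call:
{"name": "step_arm", "arguments": {
  "moves": [
    {"tx": 0,"ty": 0,"tz": 0.4,"roll": 0},
    {"tx": 0,"ty": 0,"tz": 0.8,"roll": 0},
    {"tx": 0,"ty": 0,"tz": 0.8,"roll": 0}
  ]
}}

```text
t: 24.13
eef_pos: [607.8, 79.8, 66.1]
tcp_rot: [3.141, 0.002, 2.876]
ft_force: [-1.2, -1.1, 10.0]
opening: 0.611
grip_force: 30.0
```

```bash
python3 m3.py 9
```

```text
[607.77308949  79.82514579  66.09669378] 2.8758963118116534 24.2333
G along m 0.9060827398905495 lateral(ty) 0.37626945355886265 zG 84.89669377611246
s [(36.4, 95.0), (36.1, 97.5), (35.7, 92.5), (32.1, 90.0), (26.3, 87.5)]
d [(35.2, 92.5), (34.7, 90.0), (34.0, 95.0), (32.8, 87.5), (31.1, 97.5)]
```

Call:
{"name": "step_arm", "arguments": {
  "moves": [
    {"tx": 0,"ty": 0,"tz": 0.4,"roll": 0},
    {"tx": 0,"ty": 0,"tz": 0.8,"roll": 0},
    {"tx": 0,"ty": 0,"tz": 1.2,"roll": 0},
    {"tx": 0,"ty": 0,"tz": 1.2,"roll": 0}
  ]
}}

```text
t: 24.57
eef_pos: [608.5, 79.6, 65.7]
tcp_rot: [3.141, 0.004, 2.876]
ft_force: [0.5, -1.9, 15.6]
opening: 0.613
grip_force: 30.0
```

Call:
{"name": "step_arm", "arguments": {
  "moves": [
    {"tx": 0,"ty": 0,"tz": -0.8,"roll": 0},
    {"tx": 0,"ty": 0,"tz": -1.5,"roll": 0},
    {"tx": 0,"ty": 0,"tz": -1.5,"roll": 0}
  ]
}}

```text
t: 24.82
eef_pos: [607.8, 79.8, 66.1]
tcp_rot: [3.141, 0.002, 2.876]
ft_force: [1.8, -0.6, 6.6]
opening: 0.616
grip_force: 30.0
```

Call:
{"name": "step_arm", "arguments": {
  "moves": [
    {"tx": 0,"ty": 0,"tz": 0,"roll": 0},
    {"tx": 0,"ty": 0,"tz": 0,"roll": 0},
    {"tx": 0,"ty": 0,"tz": 0,"roll": 0},
    {"tx": 0,"ty": 0,"tz": 0,"roll": 0},
    {"tx": 0,"ty": 0,"tz": 0,"roll": 0},
    {"tx": 0,"ty": 0,"tz": 0,"roll": 0}
  ],
  "grip": 84
}}

```text
t: 25.32
eef_pos: [606.9, 80.0, 65.0]
tcp_rot: [3.142, -0.0, 2.876]
ft_force: [-0.1, 0.5, 0.3]
opening: 0.881
grip_force: 0.0
```

Call:
{"name": "step_arm", "arguments": {
  "moves": [
    {"tx": 0,"ty": 0,"tz": -10,"roll": 0},
    {"tx": 0,"ty": 0,"tz": -30,"roll": 0},
    {"tx": 0,"ty": 0,"tz": -60,"roll": 0},
    {"tx": 0,"ty": 0,"tz": -95,"roll": 0},
    {"tx": 0,"ty": 0,"tz": -130,"roll": 0},
    {"tx": 25,"ty": 0,"tz": -150,"roll": 0},
    {"tx": 60,"ty": 0,"tz": -160,"roll": 0},
    {"tx": 100,"ty": 0,"tz": -160,"roll": 0},
    {"tx": 130,"ty": 0,"tz": -160,"roll": 0},
    {"tx": 140,"ty": 0,"tz": -160,"roll": 0},
    {"tx": 140,"ty": 0,"tz": -160,"roll": 0}
  ]
}}

```text
t: 26.23
eef_pos: [470.3, 117.3, 226.3]
tcp_rot: [3.141, 0.001, 2.877]
ft_force: [1.0, 0.9, 1.1]
opening: 0.889
grip_force: 0.0
```

```bash
python3 - <<'E'
from h import *
shot('side','d10');shot('scene','s10');s=env.state();print(s['eef_pos'],s['t'],s['ft_force'])
a=cv2.resize(cv2.imread('pics/s10.png')[120:320,250:400],(450,600),interpolation=cv2.INTER_CUBIC)
b=cv2.resize(cv2.imread('pics/d10.png')[130:330,220:336],(348,600),interpolation=cv2.INTER_CUBIC)
cv2.imwrite('pics/v10.png',np.hstack([a,b]))
E
```

```text
[472.88179963 116.75575884 225.88871686] 26.3333 [-1.13995182 -0.24312761 -0.43047631]
```

View pics/v10.png

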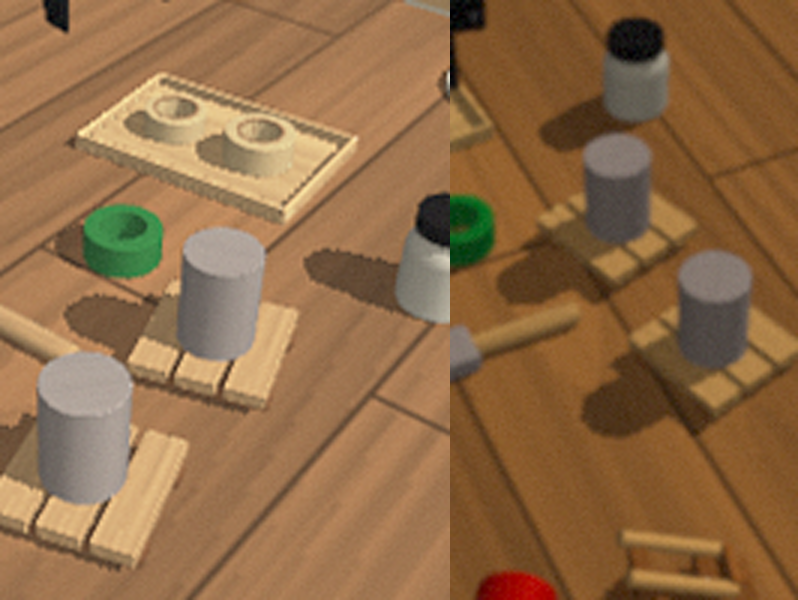

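The cup stands level on the slats over the freed peg, at (222,295), just like the other cup at (85,425). Both rolls lie flat in the tray at (175,118) and (258,145), and the cradle is empty. The jar, brush and other cup are where they were. I'll hand it in.

```bash
python3 -c "
from cell import env
print(env.job_done())"
```

```text
the job is handed in; nothing more can be done
None
```

The job is done and handed in at about 26 s, though no verdict came back: both rolls lie flat side by side in the tape tray, narrow one moved first, and the steel cup stands upside down over the freed peg with its rim on the slats.

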